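Zero the bench scale by its sunken key

TASK

Zero the scale with the red model stool left standing on it, using only the fingertips: on the key box with the red plate and red stripe, push the sliding cover fully open, reach the shut fingertips down into the well and press the sunken red key right down, keeping it down for about a second, then push the cover fully shut again. Do not grasp or lift anything, leave the blue key box alone, and leave the stool and everything else on the table where it is.

Things in the scene. Friction and masses are not known exactly. Their poses are not given: they have to be found in the camera images.
- red_box: the scale's key box: fixed, white, 150 mm long (its x) x 90 wide (y) x 45 tall; origin at the centre of its underside. A red plate marks its -x end (towards the robot). Its 48 x 48 mm square well opens in the top at x = -33 mm, y = 0 and is 34 mm deep (26 mm from box top to key). Two 4 mm high rails run along the top at y = -40 and +40 mm.
- red_cover (a joint): how far the red box's sliding cover is open, m: 0 = fully shut over the well, 0.066 = fully open, at its stop; it opens along the box's +x (away from the robot) and starts shut or a little ajar. About 2 N of friction; it stays where it is left
- red_cover_mid (a point): centre of the red box's cover, a grey slab with a red stripe along its top: 64 mm long (box x) x 72 mm wide (box y) x 16 mm tall, so that its two end faces, where a fingertip can push, lie 32 mm from this point along the box's -x (push to open) and +x (push to shut). Its underside is 1 mm above the box top. Moves with the cover; axes as the box
- red_key (a joint): how far the red key is pressed, m: 0 = up, 0.006 = right down at its stop. A spring returns it; it starts to give at about 1 N and right down takes 4 N
- red_key_top (a point): centre of the top of the red key, a red disc 30 mm across in the middle of the well, 26 mm below the box top when up; moves with the key; z is up
- red_well (a point): centre of the mouth of the red box's well, level with the box top, hidden under the cover when that is shut
- blue_box: the display turntable's key box, to be left alone: white, fixed, 150 x 90 x 45 mm tall, same shape and axes as the red box, with a blue plate and a blue stripe; origin at the centre of its underside
- blue_key (a joint): how far the blue key is pressed, m (0 = up, 0.006 = right down)
- blue_cover_mid (a point): centre of the blue box's cover, a grey slab of 64 x 72 x 16 mm with a blue stripe; moves with the cover
- scale: bench scale, fixed, 165 mm deep (x) x 200 wide, grey with a steel pan whose top is 52 mm above the table; origin at the centre of its underside; beyond the key boxes
- stool: small painted model stool, dark red, 85 mm square at the feet and 110 mm tall, standing on the pan of the scale; origin at the centre of its underside
- tape_roll: roll of pale yellow masking tape lying flat, 84 mm across, 24 mm tall; origin at the centre of its underside
- paint_jar: dark red paint jar with a white cap, 48 mm across, 60 mm tall; origin at the centre of its underside
- flask: white drinking flask with a green cap, 68 mm across, 220 mm tall; origin at the centre of its underside
- putty_knife: putty knife lying flat, about 200 mm long; origin on its underside
- sanding_block: cork sanding block, 100 x 55 x 35 mm tall; origin at the centre of its underside
- mixing_cup: blue open mixing cup, 76 mm across, 85 mm tall; origin at the centre of its underside

How it is judged (in metres and radians):
On the way, in this order (a step that is already met when the one before it is completed fails the run):
1. the red box's cover is pushed open (value of joint red_cover above 0.055 m), for 0.1 s.
2. the red key is pressed down and kept down (value of joint red_key above 0.004 m), for 0.6 s.
At the end, for the whole second after the job is handed in: the red box's cover is shut to within 5 mm, the red key is up again (within 1.5 mm), and the stool stands upright on the scale within 15 mm of where it was; on the way the cover was opened by more than 55 mm and then the red key was held down by more than 4 mm for at least 0.6 s (value of joint red_cover below 0.005 m and value of joint red_key below 0.0015 m and distance of stool from where it was at the start of the episode below 0.015 m and angle between stool's own z axis and vertical below 0.1 rad and linear speed of stool below 0.02 m/s); the robot touches nothing.
It fails at once if the blue key is pressed by more than 2 mm (value of joint blue_key above 0.002 m).
It fails at once if the blue box's cover is shifted by more than 6 mm (distance of blue_cover_mid from where it was at the start of the episode above 0.006 m).
It fails at once if the blue box is pushed on with more than 3 N (contact force between the fingers and blue_box above 3 N).
It fails at once if the stool is moved by more than 15 mm, lifted or tipped (distance of stool from where it was at the start of the episode above 0.015 m or angle between stool's own z axis and vertical above 0.15 rad).
It fails at once if another loose thing on the table is moved by more than 20 mm or lifted (distance of any of tape_roll, paint_jar, flask, putty_knife, sanding_block, mixing_cup from where it was at the start of the episode above 0.02 m).
It also fails if it takes over 48 s, if anything falls off the work surface, if the arm or the gripper's body presses on something with over 40 N, if the wrist force passes 120 N, or if a joint passes its speed limit or range.

ROBOT

A 7-joint arm with a two-finger parallel gripper is mounted at the origin on the work surface. World frame = base frame: x ahead of the robot, y to its left, z up, the work surface at z = 0. Lengths are in m, angles in degrees, forces in N, time in s.
With the tool pointing down it reaches from about 0.4 to 0.925 m from the base axis. Payload 4.1 kg.
Tool frame: the origin (TCP) lies midway between the tips of the shut fingers; the grasp point (between the pads) lies 19 mm behind it; z points along the fingers, y is the direction in which the jaws open and shut (so a half turn about z gives the same grasp; the last joint's range is limited). The gripper opens to 85 mm and grips with 20 to 120 N. Pads are 22 mm wide; open, the fingers measure 114 mm over their backs; the gripper's body (76 mm by 85 mm) begins 54 mm behind the grasp point. The pads swing forward as they close: fully open they stand 13 mm farther back than shut.
Start: joints at [-68.927, 22.827, 2.584, 88.041, -1.071, 69.15, -2.905], TCP at [0.293, 0.581, 0.231] pointing down, gripper open.
Joint ranges: [-161.44, 161.44], [-28.35, 127.94], [-78.24, 83.42], [0, 140.83], [-78.03, 258.03], [13.02, 114.36], [-168.23, 168.23]. Speed limits (degrees/s): [147.25, 147.25, 180, 180, 180, 180, 180].

INTERFACE

Orientations are given as a 3x3 rotation matrix whose columns are the frame's x, y, z axes.
In Python, from cell import sense, camera, r, boxes_of, masks_of, spot_point gives the robot as it stands.
- The arm moves only by the shell command python3 -m creep 'ROWS' [FORCE]. ROWS is JSON, a list of rows, each an object with "delta_rot": the turn, a rotation vector about the tool's x, y, z in degrees, a list of three; "linear": the shift along the tool's x, y, z in cm, a list of three; "hand": the opening in per cent of the stroke, from 0 (shut) to 100 (fully open). A call has 1 to 8 rows; each row shifts and turns the commanded pose from where the row before left it, along the tool's axes as they then stand; what a row does not reach is not made up. A row lasts 1/12 s, in which the tool goes at most 41.7 mm and 7.16 degrees, less where a joint would pass 70% of its speed; a pose out of reach is approached as far as the arm can. A call is refused whole if a number of a shift passes 4.17 or a number of a turn 7.16, either way. A call with a gripper value outside its range is refused whole. The fingers move at their own pace and stop on an object; FORCE is the grip in N (left out, the last holds). Time passes only in rows, so rows that do not move let the fingers close. It gives the time, the measured TCP pose, the force and the opening at its end, in the units of the state.
- sense(): the state, without advancing time (a new reading comes with each control period).
- camera(name): name is "scene" or "side" or "wrist"; returns a dict with "frame" (480x640x3 uint8, red, green, blue), "camera_matrix" (3x3 intrinsics, pixels), "rvec" (rotation vector, rad) and "tvec" (3), from world to camera coordinates, as OpenCV has them. Camera axes: x right, y down, z forward; pixel columns grow to the right and rows downward; lengths in m; the calibration is good to about 2 mm. The wrist camera is an equidistant fisheye: a pixel r from the principal point sees the ray r / f radians off the axis. A picture is of the moment at which its call begins. There is no depth.
- r.hand_in(): hands the job in, once; it reports no verdict.
Trained networks look in a picture, given as the dict that the camera call returned (one of the last four; its "shot" number tells which), for a name from the list of things; names that differ only in an ending like _2 or _b are one class to them, and where a whole thing is asked for, a point or a joint stands for the part that bears it (a point fixed in the world has none). Each returns a list of dicts, best first, with "conf" (0 to 1); they miss things now and then, are a little off and sometimes report something else, mostly with a low value. They report only what shows in the picture. A call takes as long as a camera call.
- boxes_of(picture, label): "at" ([x, y, z] in m, in world coordinates, good to about 4 mm: the middle of the surface that is visible of it).
- masks_of(picture, label): "region" (480x640 bool, what is visible of it).
- spot_point(picture, label): "at" ([x, y, z] in m, in world coordinates, good to about 4 mm: a listed point, or the origin of a listed thing).
The state is a dict: "t": time; "q": joint angles; "joint_vel": joint speeds; "effort": joint torques, N m; "position": TCP position; "orientation": TCP orientation; "wrist_force": force on the tool from outside, world axes, zero at the start; "ft_torque": the same for the moment, N m; "finger_gap": finger opening in m.
Only numpy, scipy, OpenCV 4.12 (cv2) and the standard library are available. Lean on these libraries where they do the work, as an engineer would, in place of code of your own. Each camera call takes 0.05 s, during which the arm holds its last target.

## Working session

There is one attempt and no reset: what is moved stays moved. The work goes in short steps, Python scripts to look and compute and a shell command to move; the robot and the scene stay as the last step left them, time stands still between calls to the robot, and variables do not carry over. Pictures are saved under pics/ and viewed, and the job is handed in when it is done.

```bash
mkdir -p pics; ls; python3 - <<'E'
from cell import *
import cv2
s=sense(); print(s)
for n in ["scene","side"]:
    c=camera(n); cv2.imwrite(f"pics/{n}0.png",c["frame"][:,:,::-1])
    for l in ["red_box","red_cover_mid","red_well","blue_box","blue_cover_mid","scale","stool","tape_roll","paint_jar","flask","putty_knife","sanding_block","mixing_cup"]:
        print(n,l,[(d["conf"],[round(float(v),4) for v in d["at"]]) for d in spot_point(c,l)[:2]])
E
```

```text
pics
{'t': 0.0, 'q': array([-68.9273694 ,  22.87155397,   2.57945357,  88.11475364,
        -1.06976219,  69.15006006,  -2.90658171]), 'joint_vel': array([-0.03906836,  0.04966061,  0.02641718,  0.04669189, -0.01011601,
        0.06930796, -0.15194846]), 'effort': array([ 3.16803580e-04, -4.75130868e+01,  1.36523053e+00, -2.54207039e+01,
        1.18435227e-02,  9.45422711e-03,  8.95364678e-06]), 'position': array([0.29220637, 0.57990017, 0.23026282]), 'orientation': array([[-8.93066505e-01,  4.49924074e-01, -7.38599937e-04],
       [ 4.49924653e-01,  8.93064675e-01, -1.81484937e-03],
       [-1.56926908e-04, -1.95309550e-03, -9.99998080e-01]]), 'wrist_force': array([-0.8603051 ,  0.50321749, -0.22398091]), 'ft_torque': array([ 0.00410366, -0.11277599,  0.0208747 ]), 'finger_gap': 0.08523833090391462}
scene red_box [(0.86, [0.5554, -0.2058, 0.0007]), (0.54, [0.5271, -0.2145, 0.0494])]
scene red_cover_mid [(0.89, [0.5286, -0.2187, 0.056])]
scene red_well [(0.78, [0.5263, -0.2139, 0.0442]), (0.23, [0.4685, -0.0078, 0.0011])]
scene blue_box [(0.68, [0.5134, 0.172, -0.0029])]
scene blue_
[... 520 characters left out ...]
, -0.2062, 0.0014])]
side red_cover_mid [(0.97, [0.532, -0.2122, 0.0539])]
side red_well [(0.85, [0.5256, -0.2169, 0.0432])]
side blue_box [(0.87, [0.5134, 0.173, -0.0043])]
side blue_cover_mid [(0.97, [0.487, 0.1624, 0.0522]), (0.51, [0.5114, 0.1727, -0.0043])]
side scale [(0.65, [0.7718, -0.0164, 0.0002])]
side stool [(0.78, [0.7907, -0.0328, 0.0541])]
side tape_roll [(0.98, [0.4669, -0.0116, -0.0042])]
side paint_jar [(0.68, [0.5932, 0.0032, -0.0026])]
side flask [(0.71, [0.6514, -0.389, 0.0016])]
side putty_knife [(0.73, [0.6623, 0.3851, -0.0038]), (0.62, [0.4312, -0.3632, -0.0019])]
side sanding_block [(0.76, [0.2808, -0.2527, 0.0026])]
side mixing_cup [(0.65, [0.6648, 0.3872, -0.002])]
```

View pics/scene0.png

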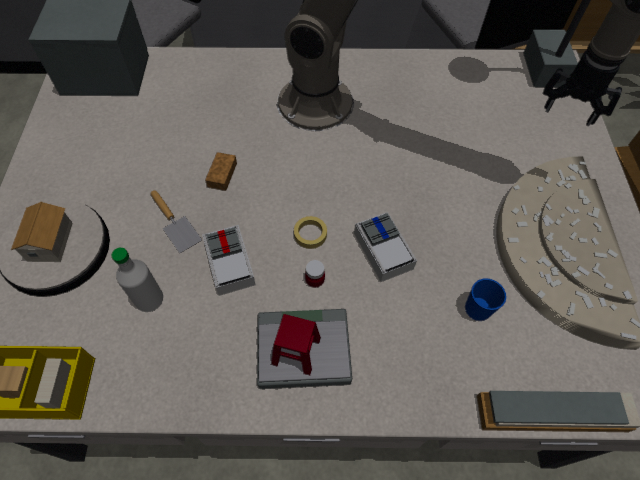

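View pics/side0.png

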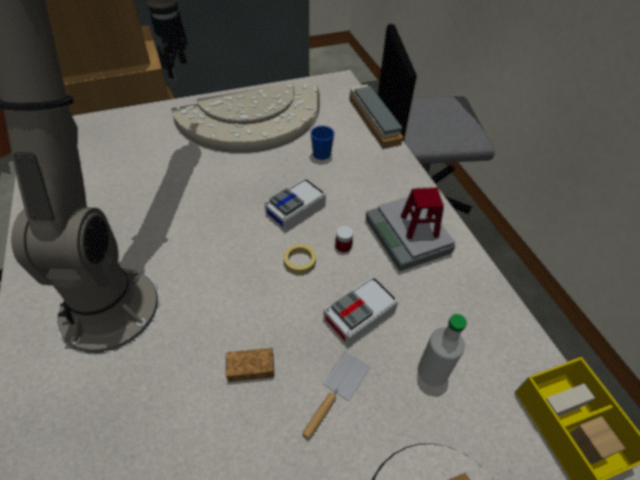

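The scene picture shows the red box at about (228,258) with the cover shut at (224,243), the blue box at (385,245), and the stool on the scale at (297,340). The side picture agrees. Next I need an accurate yaw and position for the red box, so I'll fit its outline.

```bash
cat > h.py <<'E'
from cell import *
import cv2, numpy as np
from scipy.optimize import minimize
def boxpts(p,x0,x1,y0,y1,z0,z1):
    x,y,a=p; P=np.array([[i,j,k] for i in(x0,x1) for j in (y0,y1) for k in (z0,z1)],float)
    c,s=np.cos(a),np.sin(a); Q=P.copy(); Q[:,0]=x+c*P[:,0]-s*P[:,1]; Q[:,1]=y+s*P[:,0]+c*P[:,1]; return Q
def proj(c,P): return cv2.projectPoints(P,c["rvec"],c["tvec"],c["camera_matrix"],None)[0][:,0]
def hullmask(c,P,S=4):
    m=np.zeros((480*S,640*S),np.uint8); h=cv2.convexHull(proj(c,P).astype(np.float32))
    cv2.fillConvexPoly(m,np.round((h+0.5)*S).astype(np.int32),1); return cv2.resize(m.astype(np.float32),(640,480),interpolation=cv2.INTER_AREA)
E
python3 - <<'E'
from h import *
cs=[camera("scene"),camera("side")]
M=[]
for i,c in enumerate(cs):
    for l in ["red_box","red_cover_mid"]:
        d=masks_of(c,l); m=d[0]["region"]; print(i,l,d[0]["conf"],m.sum(),np.argwhere(m).min(0),np.argwhere(m).max(0)); M.append(m)
    f=c["frame"].copy(); f[M[-2]^cv2.erode(M[-2].astype(np.uint8),np.ones((3,3))).astype(bool)]=[0,255,0]
    f[M[-1]^cv2.erode(M[-1].astype(np.uint8),np.ones((3,3))).astype(bool)]=[255,0,255]
    x,y=(180,210) if i==0 else (310,260)
    cv2.imwrite(f"pics/m{i}.png",cv2.resize(f[y:y+90,x:x+100,::-1],(700,630)))
U=[(M[0]|M[1]),(M[2]|M[3])]
def mod(p,c):
    return np.maximum(hullmask(c,boxpts(p,-.075,.075,-.045,.045,0,.045)),hullmask(c,boxpts(p,-.065+p3,-.001+p3,-.036,.036,.046,.062)))
p3=0.0
def cost(p): return sum(np.abs(mod(p,c)-u).sum() for c,u in zip(cs,U))
best=None
for a0 in (0.1,.2,.3,.4):
    r_=minimize(cost,[.5553,-.206,a0],method="Nelder-Mead",options=dict(initial_simplex=[[.5553,-.206,a0],[.562,-.206,a0],[.5553,-.199,a0],[.5553,-.206,a0+.08]],xatol=1e-4,fatol=.1))
    print(r_.x,np.degrees(r_.x[2]),r_.fun)
E
```

```text
0 red_box 0.94 2323 [226 203] [292 254]
0 red_cover_mid 0.58 812 [227 207] [259 241]
1 red_box 0.56 2922 [277 323] [346 397]
1 red_cover_mid 0.57 935 [291 331] [329 372]
[ 0.5548971  -0.20620943  0.33139369] 18.987459586061696 282.8125
[ 0.55519575 -0.20628125  0.33622612] 19.26433780870071 284.3125
[ 0.55532474 -0.20595245  0.32571967] 18.662362281189694 284.625
[ 0.55532575 -0.20583223  0.33694767] 19.305679159039133 289.0625
```

```bash
python3 - <<'E'
from h import *
p=[.5552,-.2061,.333]
ims=[]
for i,n in enumerate(["scene","side"]):
    c=camera(n); x,y=(170,200) if i==0 else (310,260)
    f=cv2.resize(c["frame"][y:y+100,x:x+100],(400*1,400))[:,:,::-1].copy()
    f=np.ascontiguousarray(f)
    for B,col in (((-.075,.075,-.045,.045,0.,.045),(0,255,0)),((-.065,-.001,-.036,.036,.046,.062),(255,0,255))):
        q=(proj(c,boxpts(p,*B))-[x,y]+.5)*4; q=q.astype(int)
        for a in range(8):
            for b in range(a+1,8):
                if bin(a^b).count("1")==1: cv2.line(f,tuple(map(int,q[a])),tuple(map(int,q[b])),col,1)
    ims.append(f)
cv2.imwrite("pics/ov.png",np.hstack(ims))
E
```

```text
(no output)
```

View pics/ov.png

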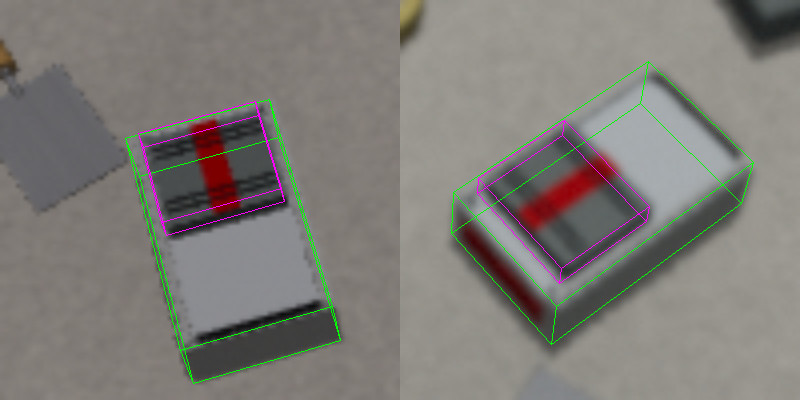

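The fit matches both pictures: box at about (0.555, -0.206), yaw about 19°. First I'll shut the fingers and cross over high up, bowed outward to stay within reach.

```bash
python3 -m creep '[{"delta_rot":[0,0,0],"linear":[-1.3,-1.1,0],"hand":0},{"delta_rot":[0,0,0],"linear":[-2.6,-2.25,0],"hand":0},{"delta_rot":[0,0,0],"linear":[-2.6,-2.25,0],"hand":0},{"delta_rot":[0,0,0],"linear":[-2.6,-2.25,0],"hand":0},{"delta_rot":[0,0,0],"linear":[-2.6,-2.25,0],"hand":0},{"delta_rot":[0,0,0],"linear":[-2.6,-2.25,0],"hand":0},{"delta_rot":[0,0,0],"linear":[-2.6,-2.25,0],"hand":0},{"delta_rot":[0,0,0],"linear":[-2.6,-2.25,0],"hand":0}]' 20
python3 -m creep '[{"delta_rot":[0,0,6],"linear":[-2.6,-2.25,0],"hand":0},{"delta_rot":[0,0,0],"linear":[-2.6,-2.25,0],"hand":0},{"delta_rot":[0,0,0],"linear":[-2.6,-2.25,0],"hand":0},{"delta_rot":[0,0,0],"linear":[-2.6,-2.25,0],"hand":0}]'
```

```text
t: 2.47
position: [0.3913, 0.3407, 0.2316]
orientation: [[-0.893, 0.45, 0.0], [0.45, 0.893, 0.001], [-0.0, 0.001, -1.0]]
wrist_force: [-0.6, -0.4, 0.4]
finger_gap: -0.0001
t: 2.8
position: [0.4333, 0.2099, 0.2316]
orientation: [[-0.841, 0.541, 0.001], [0.541, 0.841, 0.001], [-0.0, 0.001, -1.0]]
wrist_force: [0.8, -0.2, -0.5]
finger_gap: 0.0001
```

```bash
python3 -m creep '[{"delta_rot":[0,0,0],"linear":[-2.2,-3.0,0],"hand":0},{"delta_rot":[0,0,0],"linear":[-2.2,-3.0,0],"hand":0},{"delta_rot":[0,0,0],"linear":[-2.2,-3.0,0],"hand":0},{"delta_rot":[0,0,0],"linear":[-2.2,-3.0,0],"hand":0},{"delta_rot":[0,0,0],"linear":[-2.2,-3.0,0],"hand":0},{"delta_rot":[0,0,0],"linear":[-2.2,-3.0,0],"hand":0},{"delta_rot":[0,0,0],"linear":[-2.2,-3.0,0],"hand":0},{"delta_rot":[0,0,0],"linear":[-2.2,-3.0,0],"hand":0}]'
python3 -m creep '[{"delta_rot":[0,0,0],"linear":[-2.2,-3.0,0],"hand":0},{"delta_rot":[0,0,0],"linear":[-2.2,-3.0,0],"hand":0},{"delta_rot":[0,0,0],"linear":[-2.2,-3.0,0],"hand":0},{"delta_rot":[0,0,0],"linear":[-2.2,-3.0,0],"hand":0},{"delta_rot":[0,0,7],"linear":[0,0,0],"hand":0},{"delta_rot":[0,0,7],"linear":[0,0,0],"hand":0},{"delta_rot":[0,0,7],"linear":[0,0,0],"hand":0},{"delta_rot":[0,0,7],"linear":[0,0,0],"hand":0}]'
python3 -m creep '[{"delta_rot":[0,0,7],"linear":[0,0,0],"hand":0},{"delta_rot":[0,0,7],"linear":[0,0,0],"hand":0},{"delta_rot":[0,0,7],"linear":[0,0,0],"hand":0},{"delta_rot":[0,0,7],"linear":[0,0,0],"hand":0},{"delta_rot":[0,0,7],"linear":[0,0,0],"hand":0},{"delta_rot":[0,0,7],"linear":[0,0,0],"hand":0},{"delta_rot":[0,0,7],"linear":[0,0,0],"hand":0},{"delta_rot":[0,0,7],"linear":[0,0,0],"hand":0}]'
python3 -m creep '[{"delta_rot":[0,0,7],"linear":[0,0,0],"hand":0},{"delta_rot":[0,0,7],"linear":[0,0,0],"hand":0},{"delta_rot":[0,0,7],"linear":[0,0,0],"hand":0},{"delta_rot":[0,0,7],"linear":[0,0,0],"hand":0},{"delta_rot":[0,0,7],"linear":[0,0,0],"hand":0},{"delta_rot":[0,0,7],"linear":[0,0,0],"hand":0},{"delta_rot":[0,0,2.2],"linear":[0,0,0],"hand":0},{"delta_rot":[0,0,0],"linear":[0,0,0],"hand":0}]'
```

```text
t: 3.47
position: [0.4511, -0.0873, 0.2317]
orientation: [[-0.841, 0.541, 0.001], [0.541, 0.841, 0.001], [-0.001, 0.001, -1.0]]
wrist_force: [0.7, 0.6, -0.4]
finger_gap: 0.0002
t: 4.13
position: [0.4603, -0.2345, 0.2314]
orientation: [[-0.483, 0.876, 0.0], [0.876, 0.483, 0.0], [-0.0, 0.0, -1.0]]
wrist_force: [0.3, 0.7, -0.6]
finger_gap: -0.0001
t: 4.8
position: [0.4605, -0.234, 0.2314]
orientation: [[0.455, 0.89, 0.001], [0.89, -0.455, 0.0], [0.0, 0.0, -1.0]]
wrist_force: [-0.6, -0.5, 0.1]
finger_gap: -0.0003
t: 5.47
position: [0.4605, -0.2339, 0.2313]
orientation: [[0.945, 0.326, 0.0], [0.326, -0.945, -0.0], [-0.0, 0.0, -1.0]]
wrist_force: [-0.8, -0.0, 0.4]
finger_gap: 0.0001
```

```bash
python3 -m creep '[{"delta_rot":[0,0,0],"linear":[-0.5,0.5,2.5],"hand":0},{"delta_rot":[0,0,0],"linear":[0,0,3.5],"hand":0},{"delta_rot":[0,0,0],"linear":[0,0,3.5],"hand":0},{"delta_rot":[0,0,0],"linear":[0,0,3.5],"hand":0},{"delta_rot":[0,0,0],"linear":[0,0,2.5],"hand":0},{"delta_rot":[0,0,0],"linear":[0,0,1.5],"hand":0},{"delta_rot":[0,0,0],"linear":[0,0,0.9],"hand":0},{"delta_rot":[0,0,0],"linear":[0,0,0],"hand":0}]'
cat > bf.py <<'E'
from h import *
def tb():
    p=sense()["position"]; d=p[:2]-[.5552,-.2061]; a=.333
    return np.round([1e3*(d[0]*np.cos(a)+d[1]*np.sin(a)),1e3*(-d[0]*np.sin(a)+d[1]*np.cos(a)),1e3*p[2]],1)
E
python3 - <<'E'
from bf import *
print(tb())
ims=[]
for n in ["scene","side"]:
    c=camera(n); x,y=(150,180) if n=="scene" else (290,240)
    ims.append(cv2.resize(c["frame"][y:y+130,x:x+130,::-1],(400,400)))
    for l in ["red_cover_mid"]: print(n,[(d["conf"],d["at"]) for d in spot_point(c,l)[:1]])
cv2.imwrite("pics/a1.png",np.hstack(ims))
c=camera("wrist"); cv2.imwrite("pics/w1.png",c["frame"][:,:,::-1])
E
```

```text
t: 6.13
position: [0.4563, -0.2398, 0.0508]
orientation: [[0.945, 0.327, -0.003], [0.327, -0.945, 0.001], [-0.002, -0.002, -1.0]]
wrist_force: [-0.2, -0.6, -0.2]
finger_gap: 0.0
[-104.5    0.5   50.8]
scene [(0.72, [0.5259, -0.2109, 0.056])]
side [(0.88, [0.5278, -0.2161, 0.0512])]
```

View pics/a1.png

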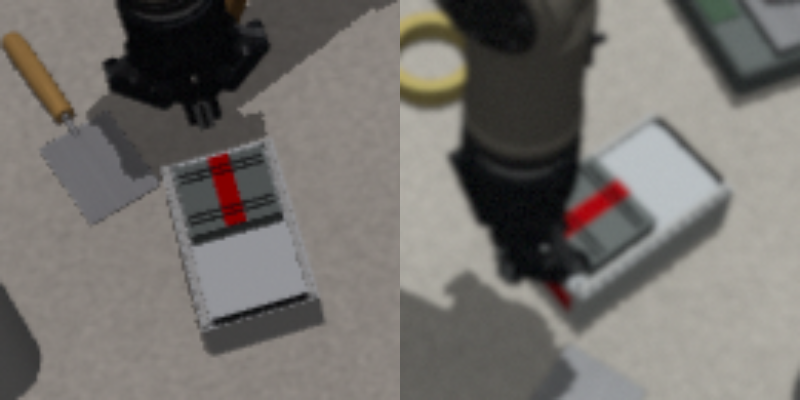

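View pics/w1.png

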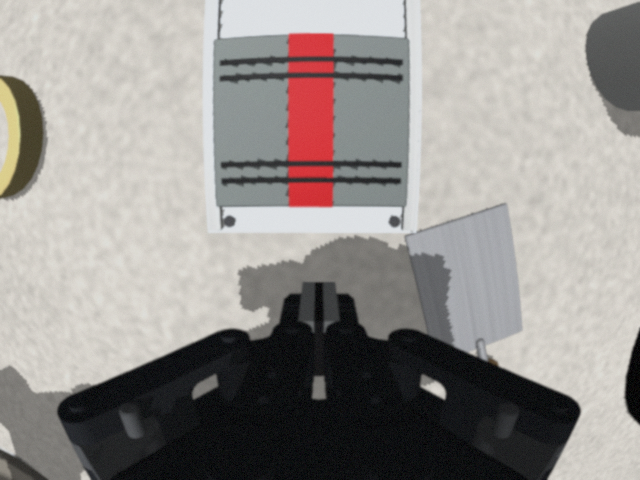

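The wrist picture shows the fingertips (column 319) lined up with the stripe (column about 311) and square to the cover. Now I'll push it open along tool +x.

```bash
python3 -m creep '[{"delta_rot":[0,0,0],"linear":[1,0.1,0],"hand":0},{"delta_rot":[0,0,0],"linear":[1,0.1,0],"hand":0},{"delta_rot":[0,0,0],"linear":[1,0,0],"hand":0},{"delta_rot":[0,0,0],"linear":[1,0,0],"hand":0},{"delta_rot":[0,0,0],"linear":[1,0,0],"hand":0}]'
python3 -m creep '[{"delta_rot":[0,0,0],"linear":[1,0,0],"hand":0},{"delta_rot":[0,0,0],"linear":[1,0,0],"hand":0},{"delta_rot":[0,0,0],"linear":[0.8,0,0],"hand":0},{"delta_rot":[0,0,0],"linear":[0.7,0,0],"hand":0}]'
python3 - <<'E'
from bf import *
print(tb(),sense()["wrist_force"])
E
```

```text
t: 6.8
position: [0.506, -0.2259, 0.0524]
orientation: [[0.945, 0.327, -0.001], [0.327, -0.945, -0.001], [-0.001, 0.0, -1.0]]
wrist_force: [-2.3, -1.5, 0.4]
finger_gap: -0.0001
t: 7.13
position: [0.5393, -0.2144, 0.0522]
orientation: [[0.945, 0.327, 0.0], [0.327, -0.945, -0.001], [-0.0, 0.001, -1.0]]
wrist_force: [-1.9, -1.5, 1.5]
finger_gap: 0.0001
[-17.8  -2.7  52.2] [-1.9406821  -1.53230505  1.50154602]
```

```bash
python3 -m creep '[{"delta_rot":[0,0,0],"linear":[0.3,0,0],"hand":0},{"delta_rot":[0,0,0],"linear":[0.3,0,0],"hand":0},{"delta_rot":[0,0,0],"linear":[0.2,0,0],"hand":0},{"delta_rot":[0,0,0],"linear":[0,0,0],"hand":0}]'
python3 - <<'E'
from bf import *
print(tb(),sense()["wrist_force"])
E
```

```text
t: 7.47
position: [0.5461, -0.2117, 0.0522]
orientation: [[0.945, 0.326, 0.0], [0.326, -0.945, 0.0], [0.0, -0.0, -1.0]]
wrist_force: [0.7, -1.2, -0.1]
finger_gap: -0.0
[-10.4  -2.3  52.2] [ 0.65171396 -1.18614343 -0.14263201]
```

```bash
python3 -m creep '[{"delta_rot":[0,0,0],"linear":[0.2,0,0],"hand":0},{"delta_rot":[0,0,0],"linear":[0.2,0,0],"hand":0}]'
python3 -m creep '[{"delta_rot":[0,0,0],"linear":[0.15,0,0],"hand":0},{"delta_rot":[0,0,0],"linear":[0.15,0,0],"hand":0}]'
python3 - <<'E'
from bf import *
print(tb(),sense()["wrist_force"])
E
```

```text
t: 7.63
position: [0.5469, -0.2114, 0.0521]
orientation: [[0.945, 0.326, -0.005], [0.326, -0.945, 0.0], [-0.004, -0.002, -1.0]]
wrist_force: [-9.4, -2.7, 5.5]
finger_gap: -0.0
t: 7.8
position: [0.547, -0.2114, 0.0521]
orientation: [[0.946, 0.325, -0.009], [0.325, -0.946, 0.001], [-0.008, -0.003, -1.0]]
wrist_force: [-13.8, -3.0, 9.1]
finger_gap: 0.0001
[-9.5 -2.3 52.1] [-13.84853199  -2.99857971   9.09598248]
```

The force rose sharply at the expected position, so the cover is at its stop. I'll back off to the well and look.

```bash
python3 -m creep '[{"delta_rot":[0,0,0],"linear":[-1.0,-0.1,0],"hand":0},{"delta_rot":[0,0,0],"linear":[-1.0,-0.1,0],"hand":0},{"delta_rot":[0,0,0],"linear":[-1.0,0,0],"hand":0},{"delta_rot":[0,0,0],"linear":[0,0,0],"hand":0}]'
python3 - <<'E'
from bf import *
print(tb(),sense()["wrist_force"])
ims=[]
for n in ["scene","side"]:
    c=camera(n); x,y=(150,180) if n=="scene" else (290,240)
    ims.append(cv2.resize(c["frame"][y:y+130,x:x+130,::-1],(400,400)))
    for l in ["red_cover_mid","red_well","red_key_top"]: print(n,l,[(d["conf"],d["at"]) for d in spot_point(c,l)[:1]])
cv2.imwrite("pics/a2.png",np.hstack(ims))
c=camera("wrist"); cv2.imwrite("pics/w2.png",c["frame"][:,:,::-1])
for l in ["red_cover_mid","red_well","red_key_top"]: print(l,[(d["conf"],d["at"]) for d in spot_point(c,l)[:1]])
E
```

```text
t: 8.13
position: [0.5212, -0.2181, 0.0522]
orientation: [[0.946, 0.324, -0.001], [0.324, -0.946, 0.001], [-0.0, -0.001, -1.0]]
wrist_force: [-0.1, -0.7, 0.2]
finger_gap: 0.0001
[-36.1  -0.2  52.2] [-0.06046809 -0.68042605  0.2152225 ]
scene red_cover_mid [(0.68, [0.5861, -0.198, 0.0536])]
scene red_well [(0.73, [0.5254, -0.2167, 0.0457])]
scene red_key_top [(0.63, [0.5227, -0.2151, 0.0218])]
side red_cover_mid [(0.61, [0.587, -0.1929, 0.0507])]
side red_well [(0.93, [0.5255, -0.2149, 0.0439])]
side red_key_top [(0.66, [0.5256, -0.2174, 0.0211])]
red_cover_mid [(0.91, [0.5831, -0.19, 0.0508])]
red_well [(0.82, [0.5255, -0.2176, 0.0441])]
red_key_top [(0.84, [0.5231, -0.2155, 0.0171])]
```

View pics/w2.png

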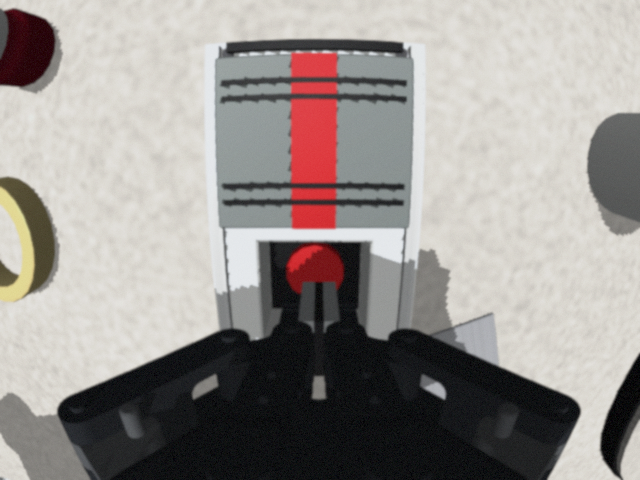

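View pics/a2.png

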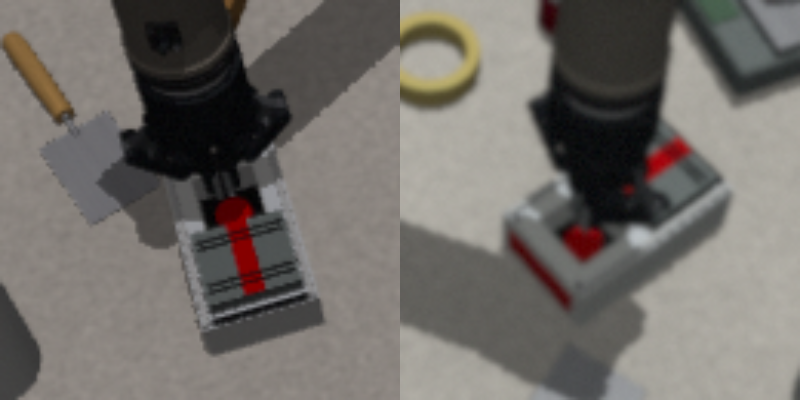

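The cover is fully open against the end stop at row 47, and the red key shows at (315,268). The well centre reads (0.5255, -0.2164), so the tool needs 4 mm more along +x and then goes down.

```bash
python3 -m creep '[{"delta_rot":[0,0,0],"linear":[0.4,0,0],"hand":0},{"delta_rot":[0,0,0],"linear":[0,0,0.8],"hand":0},{"delta_rot":[0,0,0],"linear":[0,0,0.8],"hand":0},{"delta_rot":[0,0,0],"linear":[0,0,0.8],"hand":0},{"delta_rot":[0,0,0],"linear":[0,0,0.5],"hand":0},{"delta_rot":[0,0,0],"linear":[0,0,0],"hand":0}]'
python3 -m creep '[{"delta_rot":[0,0,0],"linear":[0,0,0.3],"hand":0},{"delta_rot":[0,0,0],"linear":[0,0,0.3],"hand":0},{"delta_rot":[0,0,0],"linear":[0,0,0.2],"hand":0},{"delta_rot":[0,0,0],"linear":[0,0,0],"hand":0}]'
```

```text
t: 9.23
position: [0.526, -0.2157, 0.0216]
orientation: [[0.945, 0.326, -0.003], [0.326, -0.945, 0.001], [-0.002, -0.002, -1.0]]
wrist_force: [0.4, 0.1, 0.0]
finger_gap: -0.0
t: 9.57
position: [0.5273, -0.2166, 0.0153]
orientation: [[0.945, 0.326, 0.0], [0.326, -0.945, -0.0], [0.0, 0.0, -1.0]]
wrist_force: [-0.9, 0.3, 3.0]
finger_gap: 0.0
```

```bash
python3 -m creep '[{"delta_rot":[0,0,0],"linear":[0,0,0.2],"hand":0},{"delta_rot":[0,0,0],"linear":[0,0,0.2],"hand":0},{"delta_rot":[0,0,0],"linear":[0,0,0],"hand":0}]'
python3 -m creep '[{"delta_rot":[0,0,0],"linear":[0,0,0.2],"hand":0},{"delta_rot":[0,0,0],"linear":[0,0,0.1],"hand":0},{"delta_rot":[0,0,0],"linear":[0,0,0],"hand":0}]'
```

```text
t: 9.82
position: [0.5274, -0.2166, 0.0129]
orientation: [[0.945, 0.326, 0.001], [0.326, -0.945, 0.001], [0.001, -0.001, -1.0]]
wrist_force: [-3.4, 1.8, 14.3]
finger_gap: 0.0004
t: 10.07
position: [0.5274, -0.2167, 0.0124]
orientation: [[0.945, 0.326, 0.001], [0.326, -0.945, 0.004], [0.002, -0.003, -1.0]]
wrist_force: [-8.5, 6.2, 34.4]
finger_gap: -0.0004
```

The key has bottomed out: z is 0.0124 and the force is climbing steeply. I'll ease off 1 mm and hold for over a second.

```bash
python3 -m creep '[{"delta_rot":[0,0,0],"linear":[0,0,-0.1],"hand":0},{"delta_rot":[0,0,0],"linear":[0,0,0],"hand":0},{"delta_rot":[0,0,0],"linear":[0,0,0],"hand":0},{"delta_rot":[0,0,0],"linear":[0,0,0],"hand":0},{"delta_rot":[0,0,0],"linear":[0,0,0],"hand":0},{"delta_rot":[0,0,0],"linear":[0,0,0],"hand":0},{"delta_rot":[0,0,0],"linear":[0,0,0],"hand":0},{"delta_rot":[0,0,0],"linear":[0,0,0],"hand":0}]'
python3 -m creep '[{"delta_rot":[0,0,0],"linear":[0,0,0],"hand":0},{"delta_rot":[0,0,0],"linear":[0,0,0],"hand":0},{"delta_rot":[0,0,0],"linear":[0,0,0],"hand":0},{"delta_rot":[0,0,0],"linear":[0,0,0],"hand":0},{"delta_rot":[0,0,0],"linear":[0,0,0],"hand":0},{"delta_rot":[0,0,0],"linear":[0,0,0],"hand":0}]'
```

```text
t: 10.73
position: [0.5274, -0.2166, 0.0126]
orientation: [[0.945, 0.326, 0.001], [0.326, -0.945, 0.003], [0.002, -0.002, -1.0]]
wrist_force: [-8.0, 4.4, 27.8]
finger_gap: -0.0001
t: 11.23
position: [0.5274, -0.2166, 0.0126]
orientation: [[0.945, 0.326, 0.001], [0.326, -0.945, 0.003], [0.002, -0.002, -1.0]]
wrist_force: [-8.1, 5.2, 27.4]
finger_gap: -0.0
```

Now I'll go straight up and over to the far side of the cover.

```bash
python3 -m creep '[{"delta_rot":[0,0,0],"linear":[0,0,-0.5],"hand":0},{"delta_rot":[0,0,0],"linear":[0,0,-1],"hand":0},{"delta_rot":[0,0,0],"linear":[0,0,-2],"hand":0},{"delta_rot":[0,0,0],"linear":[0,0,-2],"hand":0},{"delta_rot":[0,0,0],"linear":[0,0,-2],"hand":0},{"delta_rot":[0,0,0],"linear":[0,0,-1],"hand":0},{"delta_rot":[0,0,0],"linear":[0,0,0],"hand":0}]'
python3 -m creep '[{"delta_rot":[0,0,0],"linear":[1.5,0,0],"hand":0},{"delta_rot":[0,0,0],"linear":[2.5,0,0],"hand":0},{"delta_rot":[0,0,0],"linear":[2.5,0,0],"hand":0},{"delta_rot":[0,0,0],"linear":[2.5,0,0],"hand":0},{"delta_rot":[0,0,0],"linear":[2.5,0,0],"hand":0},{"delta_rot":[0,0,0],"linear":[1.2,0,0],"hand":0},{"delta_rot":[0,0,0],"linear":[0,0,0],"hand":0}]'
python3 - <<'E'
from bf import *
print(tb(),sense()["wrist_force"])
c=camera("wrist"); cv2.imwrite("pics/w3.png",c["frame"][:,:,::-1])
E
```

```text
t: 11.82
position: [0.5289, -0.2169, 0.0964]
orientation: [[0.945, 0.327, 0.004], [0.327, -0.945, -0.001], [0.004, 0.003, -1.0]]
wrist_force: [0.4, -0.4, -0.2]
finger_gap: -0.0001
t: 12.4
position: [0.6497, -0.1717, 0.0922]
orientation: [[0.944, 0.331, -0.0], [0.331, -0.944, 0.001], [0.0, -0.001, -1.0]]
wrist_force: [-0.4, 0.8, 0.5]
finger_gap: -0.0002
[100.6   1.6  92.2] [-0.38874332  0.8005333   0.54798025]
```

View pics/w3.png

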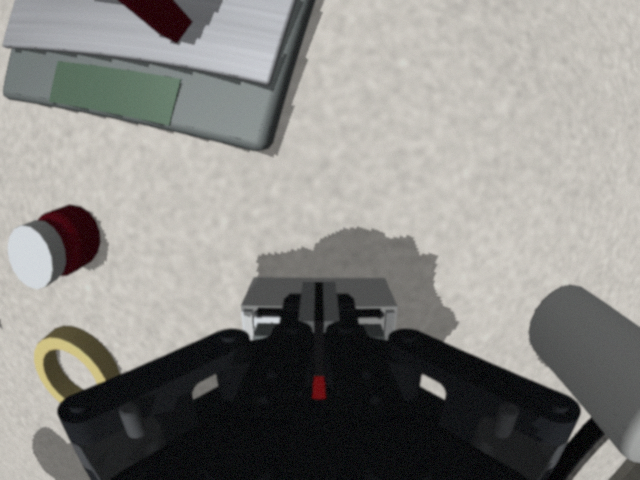

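The path ahead is clear: the tool is just past the far end of the box and well away from the scale and flask. I'll lower it and push the cover shut.

```bash
python3 -m creep '[{"delta_rot":[0,0,0],"linear":[0,0.1,1.2],"hand":0},{"delta_rot":[0,0,0],"linear":[0,0,1.2],"hand":0},{"delta_rot":[0,0,0],"linear":[0,0,1.2],"hand":0},{"delta_rot":[0,0,0],"linear":[0,0,0],"hand":0},{"delta_rot":[0,0,0],"linear":[0,0,0],"hand":0}]'
python3 -m creep '[{"delta_rot":[0,0,0],"linear":[-0.8,0,0],"hand":0},{"delta_rot":[0,0,0],"linear":[-0.8,0,0],"hand":0},{"delta_rot":[0,0,0],"linear":[-0.8,0,0],"hand":0},{"delta_rot":[0,0,0],"linear":[-0.8,0,0],"hand":0},{"delta_rot":[0,0,0],"linear":[-0.8,0,0],"hand":0}]'
python3 - <<'E'
from bf import *
print(tb(),sense()["wrist_force"])
E
```

```text
t: 12.87
position: [0.646, -0.1757, 0.0567]
orientation: [[0.946, 0.326, -0.003], [0.326, -0.946, 0.001], [-0.002, -0.002, -1.0]]
wrist_force: [0.5, 0.5, -0.1]
finger_gap: -0.0
t: 13.28
position: [0.6099, -0.1891, 0.059]
orientation: [[0.945, 0.326, 0.002], [0.326, -0.945, -0.0], [0.002, 0.001, -1.0]]
wrist_force: [2.1, -0.2, 0.4]
finger_gap: 0.0002
[57.2 -1.8 59. ] [ 2.14263055 -0.23051418  0.3508746 ]
```

```bash
python3 -m creep '[{"delta_rot":[0,0,0],"linear":[0,0,0.3],"hand":0},{"delta_rot":[0,0,0],"linear":[0,0,0.3],"hand":0},{"delta_rot":[0,0,0],"linear":[0,0,0],"hand":0}]'
python3 - <<'E'
from bf import *
print(tb(),sense()["wrist_force"])
c=camera("side");cv2.imwrite("pics/s4.png",cv2.resize(c["frame"][240:370,290:420,::-1],(500,500)))
E
```

```text
t: 13.53
position: [0.6089, -0.1885, 0.0515]
orientation: [[0.945, 0.327, -0.002], [0.327, -0.945, 0.001], [-0.001, -0.001, -1.0]]
wrist_force: [0.1, -0.0, -0.4]
finger_gap: 0.0002
[56.5 -0.9 51.5] [ 0.13813018 -0.00266982 -0.39610217]
```

View pics/s4.png

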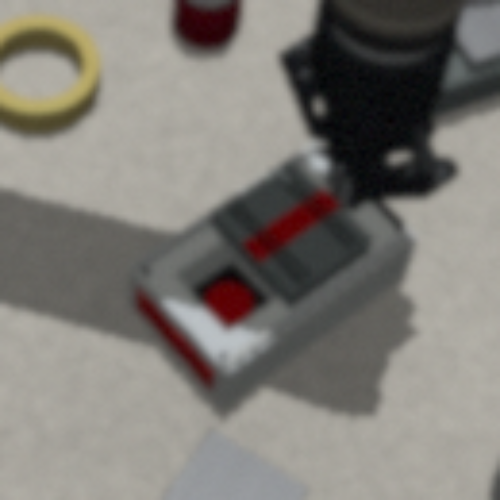

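The tip is behind the cover at z 0.0515 and the cover has started moving back. It still has about 47 mm to go to box x of about 10 mm.

```bash
python3 -m creep '[{"delta_rot":[0,0,0],"linear":[-0.8,0,0],"hand":0},{"delta_rot":[0,0,0],"linear":[-0.8,0,0],"hand":0},{"delta_rot":[0,0,0],"linear":[-0.8,0,0],"hand":0},{"delta_rot":[0,0,0],"linear":[-0.8,0,0],"hand":0},{"delta_rot":[0,0,0],"linear":[-0.6,0,0],"hand":0},{"delta_rot":[0,0,0],"linear":[-0.4,0,0],"hand":0},{"delta_rot":[0,0,0],"linear":[-0.3,0,0],"hand":0},{"delta_rot":[0,0,0],"linear":[0,0,0],"hand":0}]'
python3 - <<'E'
from bf import *
print(tb(),sense()["wrist_force"])
E
```

```text
t: 14.25
position: [0.5663, -0.2041, 0.0524]
orientation: [[0.945, 0.326, -0.001], [0.326, -0.945, -0.0], [-0.001, -0.0, -1.0]]
wrist_force: [0.1, 0.3, -0.2]
finger_gap: 0.0
[11.1 -1.7 52.4] [ 0.08171418  0.26560619 -0.19528709]
```

```bash
python3 -m creep '[{"delta_rot":[0,0,0],"linear":[-0.2,0,0],"hand":0},{"delta_rot":[0,0,0],"linear":[-0.2,0,0],"hand":0},{"delta_rot":[0,0,0],"linear":[0,0,0],"hand":0}]'
python3 -m creep '[{"delta_rot":[0,0,0],"linear":[-0.2,0,0],"hand":0},{"delta_rot":[0,0,0],"linear":[0,0,0],"hand":0}]'
python3 - <<'E'
from bf import *
print(tb(),sense()["wrist_force"])
E
```

```text
t: 14.5
position: [0.5655, -0.2045, 0.0526]
orientation: [[0.945, 0.327, 0.004], [0.327, -0.945, -0.0], [0.003, 0.002, -1.0]]
wrist_force: [4.4, 0.8, -1.2]
finger_gap: -0.0002
t: 14.67
position: [0.5654, -0.2045, 0.0527]
orientation: [[0.945, 0.328, 0.007], [0.328, -0.945, -0.0], [0.006, 0.003, -1.0]]
wrist_force: [6.9, 1.3, -4.5]
finger_gap: -0.0001
[10.2 -1.8 52.7] [ 6.88897441  1.2639436  -4.53690088]
```

The force is rising at box x of 10.2 mm against an expected 10, so the cover is shut. I'll back off, lift clear and check.

```bash
python3 -m creep '[{"delta_rot":[0,0,0],"linear":[0.8,0,0],"hand":0},{"delta_rot":[0,0,0],"linear":[0.8,0,0],"hand":0},{"delta_rot":[0,0,0],"linear":[0,0,-2],"hand":0},{"delta_rot":[0,0,0],"linear":[0,0,-3.5],"hand":0},{"delta_rot":[0,0,0],"linear":[0,0,-3.5],"hand":0},{"delta_rot":[0,0,0],"linear":[0,0,-3.5],"hand":0},{"delta_rot":[0,0,0],"linear":[0,0,-2.5],"hand":0},{"delta_rot":[0,0,0],"linear":[0,0,0],"hand":0}]'
python3 -m creep '[{"delta_rot":[0,0,0],"linear":[-2,0,0],"hand":0},{"delta_rot":[0,0,0],"linear":[-3.5,0,0],"hand":0},{"delta_rot":[0,0,0],"linear":[-3.5,0,0],"hand":0},{"delta_rot":[0,0,0],"linear":[-3.5,0,0],"hand":0},{"delta_rot":[0,0,0],"linear":[-2,0,0],"hand":0},{"delta_rot":[0,0,0],"linear":[0,0,0],"hand":0}]'
python3 - <<'E'
from bf import *
print(tb(),sense()["wrist_force"])
for n in ["scene","side"]:
    c=camera(n); cv2.imwrite(f"pics/{n}5.png",c["frame"][:,:,::-1])
    for l in ["red_cover_mid","blue_cover_mid","stool","tape_roll","paint_jar","flask","putty_knife"]: print(n,l,[(d["conf"],np.round(d["at"],4)) for d in spot_point(c,l)[:1]])
c=camera("wrist"); cv2.imwrite("pics/w5.png",c["frame"][:,:,::-1])
E
```

```text
t: 15.33
position: [0.5793, -0.203, 0.2082]
orientation: [[0.945, 0.326, 0.008], [0.326, -0.945, -0.004], [0.007, 0.006, -1.0]]
wrist_force: [0.7, -0.6, 0.1]
finger_gap: 0.0
t: 15.83
position: [0.4338, -0.25, 0.2016]
orientation: [[0.948, 0.319, -0.003], [0.319, -0.948, 0.002], [-0.002, -0.003, -1.0]]
wrist_force: [-0.2, -0.3, -0.3]
finger_gap: -0.0001
[-129.1   -1.8  201.6] [-0.15039017 -0.27920048 -0.34137959]
scene red_cover_mid [(0.95, array([ 0.5233, -0.219 ,  0.0538]))]
scene blue_cover_mid []
scene stool [(0.67, array([ 0.7929, -0.0365,  0.0559]))]
scene tape_roll [(0.84, array([ 0.4719, -0.0084,  0.0044]))]
scene paint_jar [(0.67, array([ 0.5907,  0.0041, -0.0021]))]
scene flask [(0.78, array([ 0.6524, -0.3866,  0.0029]))]
scene putty_knife [(0.94, array([ 0.4262, -0.3598, -0.0016]))]
side red_cover_mid [(0.62, array([ 0.5283, -0.2145,  0.054 ]))]
side blue_cover_mid [(0.61, array([0.4881, 0.1604, 0.0484]))]
side stool [(0.88, array([ 0.7909, -0.0322,  0.052 ]))]
side tape_roll [(0.53, array([ 0.469 , -0.0101, -0.0007]))]
side paint_jar [(0.48, array([ 0.5922,  0.0073, -0.0041]))]
side flask [(0.63, array([ 0.6525, -0.3879,  0.0007]))]
side putty_knife [(0.88, array([ 0.4329, -0.3629, -0.0018]))]
```

View pics/scene5.png

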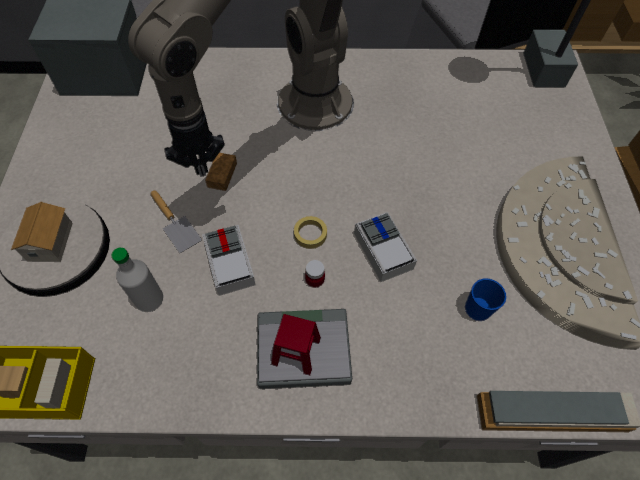

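View pics/w5.png

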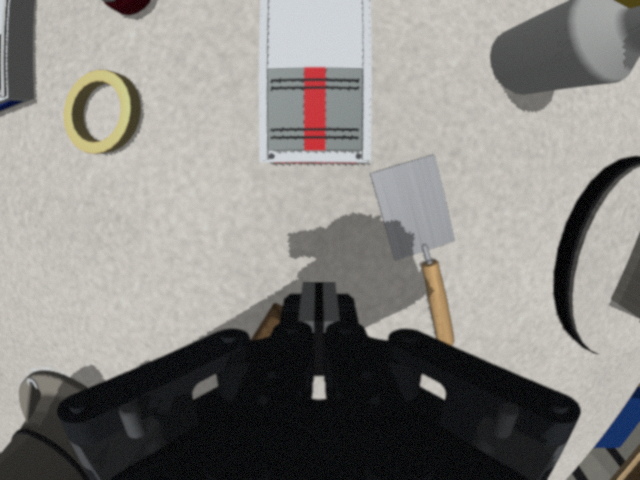

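The pictures show the cover shut (wrist: near edge at row 151, box end at about row 162, which is the expected 10 mm gap), the stool upright at (297,340) as before, and nothing else moved. Handing in.

```bash
python3 -c "
from cell import *
print(r.hand_in())"
```

```text
the job is handed in; nothing more can be done
None
```

I did the whole job with the shut fingertips and handed it in with the cover shut again and nothing else moved. `hand_in` gave no verdict.

- **Opening:** I pushed the red cover until the force rose at its stop. The wrist picture showed it against the end bar with the key uncovered.
- **Pressing:** I pressed the key to its stop, at tip height 12.5 mm against the 13 mm expected. I held it there for over 1 s at about 28 N, which is well above the 4 N needed but within the limits.
- **Shutting:** I pushed the cover back until the force rose at its shut position, 10.2 mm against the 10 mm expected. I then lifted clear, and the wrist force was back to about zero.

**Last checks:** The final pictures show the cover shut. The stool and the other things I re-measured are within the networks' few mm of where they started.

- **Disagreement on the cover:** the side-camera network put its middle about 5 mm from where it should be when shut. The scene-camera network, the wrist picture and the force rise all say it is fully shut.
- **Blue cover:** the scene-camera network did not find it in the last picture. The side camera did, in its original place.
- **Sanding block and mixing cup:** I checked these only by eye in the last scene picture.
- **Key back up:** the cover hides it, so I did not measure it again. In the picture taken before the cover was shut, the key was visible and clear of the fingers.

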